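# Touch-test a graduated row of painted beads

### The job

Check whether the paint on the graduated row of four beads is dry: with the fingertips, lightly touch each bead in the cork drying block for a moment, one after another along the row from the largest to the smallest. Do not pick any up, pull its pin out or push it down into the cork by more than a few millimetres, leave everything else where it stands, and finish with the hand clear.

Things in the scene. Friction and masses are not known exactly. Their poses are not given: they have to be found in the camera images.
- stand: drying block, fixed to the table, at any yaw: wooden foot 150 x 250 mm under a cork slab 138 x 238 mm, whose top is 30 mm above the table. Origin: centre of the underside; z up, y along the long side. Four blue beads on upright pins stand in it in a curved row at (x, y) = (-22, -84), (14, -30), (14, 30), (-22, 84) mm in its frame, from the largest to the smallest
- bead1: the largest bead of the row, a blue glazed ball 40 mm in diameter with a flat brass dot on top, on an upright 3.6 mm steel pin stuck in the cork. Origin: centre of the ball, so its top is 20 mm above; the ball's underside is 38 to 52 mm above the cork. The pin gives only straight up or down, at about 2 N, and stays where it is left; it cannot be pushed aside
- bead2: the second largest bead of the row, a blue glazed ball 33 mm in diameter with a flat brass dot on top, on an upright 3.6 mm steel pin stuck in the cork. Origin: centre of the ball, so its top is 16.5 mm above; the ball's underside is 38 to 52 mm above the cork. The pin gives only straight up or down, at about 2 N, and stays where it is left; it cannot be pushed aside
- bead3: the second smallest bead of the row, a blue glazed ball 26 mm in diameter with a flat brass dot on top, on an upright 3.6 mm steel pin stuck in the cork. Origin: centre of the ball, so its top is 13 mm above; the ball's underside is 38 to 52 mm above the cork. The pin gives only straight up or down, at about 2 N, and stays where it is left; it cannot be pushed aside
- bead4: the smallest bead of the row, a blue glazed ball 20 mm in diameter with a flat brass dot on top, on an upright 3.6 mm steel pin stuck in the cork. Origin: centre of the ball, so its top is 10 mm above; the ball's underside is 38 to 52 mm above the cork. The pin gives only straight up or down, at about 2 N, and stays where it is left; it cannot be pushed aside
- pot: small grey paint pot with a white cap, 28 mm in diameter, 34 mm high, standing loose on the cork inside the curve of the row; origin: centre of its underside; leave alone
- tub: clear open tub 85 x 120 x 45 mm with spare beads in it, on the table beside the drying block; origin: centre of its underside; leave alone
- jar: red paint jar with a white lid, 76 mm in diameter, 85 mm high; origin: centre of its underside; leave alone
- bottle: clear bottle with a blue cap, 62 mm in diameter, 200 mm high; origin: centre of its underside; leave alone
- cone: white thread cone, 68 mm in diameter at the foot, 120 mm high; origin: centre of its underside; leave alone
- mug: white mug, 76 mm in diameter, 85 mm high; origin: centre of its underside; leave alone
- brush: paint brush, 180 mm long, lying on the table; leave alone

How it is judged:
On the way, in this order (a step that is already met when the one before it is completed fails the run):
1. the fingertips touch the largest bead (40 mm), with at least 0.3 N for 0.1 s (contact force between the fingers and bead1 above 0.3 N), for 0.1 s.
2. the fingertips touch the second largest bead (33 mm), with at least 0.3 N for 0.1 s (contact force between the fingers and bead2 above 0.3 N), for 0.1 s.
3. the fingertips touch the second smallest bead (26 mm), with at least 0.3 N for 0.1 s (contact force between the fingers and bead3 above 0.3 N), for 0.1 s.
4. the fingertips touch the smallest bead (20 mm), with at least 0.3 N for 0.1 s (contact force between the fingers and bead4 above 0.3 N), for 0.1 s.
At the end, for the whole second after the job is handed in: all four beads have been touched in order of size, each is at rest within 10 mm of its starting height, and every bystander is at rest within 20 mm of where it stood (distance of each of bead1, bead2, bead3, bead4 from where it was at the start of the episode below 0.01 m and linear speed of each of bead1, bead2, bead3, bead4 below 0.01 m/s and distance of each of pot, tub, jar, bottle, cone, mug, brush from where it was at the start of the episode below 0.02 m and linear speed of each of pot, tub, jar, bottle, cone, mug, brush below 0.02 m/s).
It fails at once if a bead is lifted, pulled out or pushed down by more than 10 mm (distance of any of bead1, bead2, bead3, bead4 from where it was at the start of the episode above 0.01 m).
It fails at once if a bead is struck or pressed hard, with more than 15 N (contact force between anything else and bead1 above 15 N or contact force between anything else and bead2 above 15 N or contact force between anything else and bead3 above 15 N or contact force between anything else and bead4 above 15 N).
It fails at once if a loose bystander is moved more than 20 mm (distance of any of pot, tub, jar, bottle, cone, mug, brush from where it was at the start of the episode above 0.02 m).
It also fails if it takes over 48 s, if anything falls off the work surface, if the arm or the gripper's body presses on something with over 40 N, if the wrist force passes 120 N, or if a joint passes its speed limit or range.

### The arm

A 6-joint arm with a two-finger parallel gripper is mounted at the origin on the work surface. World frame = base frame: x ahead of the robot, y to its left, z up, the work surface at z = 0. Lengths are in m, angles in rad, forces in N, time in s.
With the tool pointing down it reaches from about 0.4 to 0.825 m from the base axis. Payload 7 kg.
Tool frame: the origin (TCP) lies on the centre line of the jaws, within the pads' length; the fingertips stand 22 mm ahead of it and the grasp point (between the pads) lies 3 mm ahead of it; z points along the fingers, y is the line along which they close (so a half turn about z gives the same grasp; the last joint's range is limited). The gripper opens to 88 mm and grips with 3 to 60 N. Pads are 19 mm wide; open, the fingers measure 130 mm over their backs; the gripper's body (78 mm by 193 mm) begins 47 mm behind the grasp point.
Start: joints at [-0.897, 0.359, 0.012, 0, -1.224, -0.288], TCP at [0.254, -0.625, 0.211] pointing down, gripper open.
Joint ranges: [-3.07, 3.07], [-1.43, 2.12], [-1.02, 1.25], [-3.03, 1.67], [-3.05, -0], [-3.03, 3.03]. Speed limits (rad/s): [2.39, 2.39, 3.01, 3.14, 3.14, 3.14].

### API

Orientations are given as [roll, pitch, yaw] about the fixed x, y, z axes, in that order (R = Rz(yaw) Ry(pitch) Rx(roll)).
In Python, from station import arm gives the robot as it stands.
- The arm moves only by the tool arm_command, never from a script. Its argument "series" is one flat list of numbers, 7 for each row, row after row: the turn, a rotation vector about the tool's x, y, z each as a share of 90 degrees, from -1 to 1, then the shift along the tool's x, y, z each as a share of 0.1 m, from -1 to 1, then the opening, from 0 (shut) to 1 (fully open). A call has 1 to 8 rows; each row is the pose to reach, as a shift and turn from the pose commanded when the call began, along the tool's axes at that moment; what a row does not reach only later rows make up. A row lasts 1/8 s, in which the tool goes at most 62.5 mm and 10.7 degrees, less where a joint would pass 70% of its speed; a pose out of reach is approached as far as the arm can. A call with a number of a shift or a turn outside -1 to 1 is refused whole. A call with a gripper value outside its range is refused whole. The fingers move at their own pace and stop on an object; "force" is the grip in N (left out, the last holds). Time passes only in rows, so rows that repeat a pose let the fingers close. It gives the time, the measured TCP pose, the force, the opening and the grip force at its end, in the units of the state.
- arm.get_state(): the state, without advancing time (a new reading comes with each control period).
- arm.grab_frame(name): name is "side" or "top" or "wrist"; returns the picture (420x560x3 uint8, blue, green, red); there is no depth.
- arm.camera_model(name): a dict with "fovy" (degrees; the focal length in pixels is half the picture's height over the tangent of half this angle, whatever the lens; pixels are square), "cx", "cy" (the principal point, pixels), "D" ([k1, k2, p1, p2, k3] as OpenCV has them; the pictures are not rectified), "pose" (4x4, takes a point from camera to world coordinates). Camera axes: x right, y down, z forward; pixel columns grow to the right and rows downward; lengths in m; the calibration is good to about 2 mm. A picture is of the moment at which its call begins: read the wrist's pose just before it. camera_model takes no time and is no camera call; for the wrist camera it gives the pose at the moment of the call.
- arm.job_done(): hands the job in; it is judged then, once.
The state is a dict: "t": time; "q": joint angles; "qd": joint speeds; "joint_efforts": joint torques, N m; "eef_pos": TCP position; "ee_rot": TCP orientation; "force": force on the tool from outside, world axes, zero at the start; "moment": the same for the moment, N m; "width": finger opening in m; "gripper_force": force on a finger pad.
Only numpy, scipy, OpenCV 4.12 (cv2) and the standard library are available. Lean on these libraries where they do the work, as an engineer would, in place of code of your own. Each camera call takes 0.05 s, during which the arm holds its last target. There are 200 camera calls.

## Working session

There is one attempt and no reset: what is moved stays moved. The work goes in short steps, Python scripts to look and compute and a tool call to move; the robot and the scene stay as the last step left them, time stands still between calls to the robot, and variables do not carry over. Pictures are saved under pics/ and viewed, at most 10 in all, crops included, and the job is handed in when it is done.

Besides the shell and the picture viewer there is one more tool, called after "Call:" as a command line: name --argument value ..., lists and objects as JSON in quotes. arm_command: Moves the arm, as the interface text tells. Its arguments: {"type":"object","properties":{"series":{"type":"array"},"force":{"type":"number"}},"required":["series"]}

```bash
mkdir -p pics
python3 - <<'E'
from station import arm
import cv2
for n in ("top","side"):
    cv2.imwrite(f"pics/{n}0.png",arm.grab_frame(n)); m=arm.camera_model(n); print(n,m)
s=arm.get_state();print(s)
E
```

```text
top {'fovy': 47.989315005415875, 'cx': 274.70834023207215, 'cy': 208.9341387691987, 'D': array([-0.02563915,  0.        ,  0.        ,  0.        ,  0.        ]), 'pose': array([[-0.00369585, -0.99893233,  0.04604928,  0.47812819],
       [-0.9999468 ,  0.0032483 , -0.00979004,  0.00900735],
       [ 0.00963001, -0.04608301, -0.99889119,  1.4938223 ],
       [ 0.        ,  0.        ,  0.        ,  1.        ]])}
side {'fovy': 49.95845184649375, 'cx': 276.06674594975414, 'cy': 208.69000586113978, 'D': array([-0.01302508,  0.        ,  0.        ,  0.        ,  0.        ]), 'pose': array([[-0.98692035, -0.09321232,  0.13152824,  0.36771904],
       [-0.16073601,  0.50654581, -0.84709815,  1.13556777],
       [ 0.01233491, -0.85715973, -0.51490295,  0.76854356],
       [ 0.        ,  0.        ,  0.        ,  1.        ]])}
{'t': 0.1, 'q': array([-8.96874887e-01,  3.59312354e-01,  1.11878079e-02, -2.87600169e-04,
       -1.22406344e+00, -2.88084884e-01]), 'qd': array([ 0.00098375, -0.00283326,  0.00221971,  0.00041479,  0.00120334,
       -0.00071956]), 'joint_efforts': array([-3.74968498e-03, -5.84162593e+01,  2.93749684e+01,  7.01567933e+00,
        1.00939261e-02, -7.99362624e-05]), 'eef_pos': array([ 0.25383123, -0.62499675,  0.21013827]), 'ee_rot': array([ 3.14018152e+00, -1.36191193e-04, -2.75585392e+00]), 'force': array([ 0.41965734,  0.05918154, -0.75921243]), 'moment': array([-0.03715945,  0.02319876, -0.04814838]), 'gripper_force': 0.0, 'width': 0.08788876814954864}
```

View pics/top0.png

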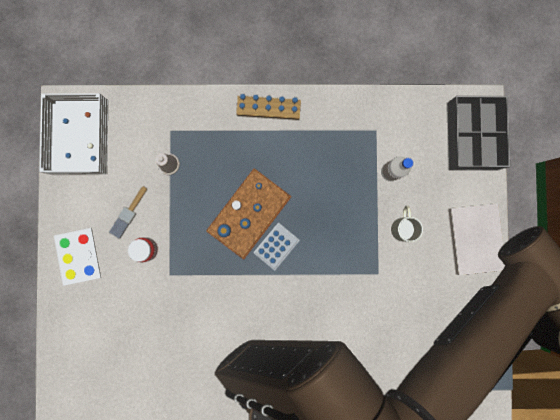

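View pics/side0.png

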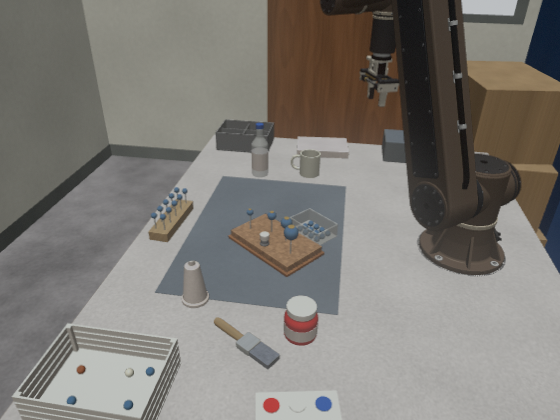

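The top view shows the block at about (248,213) with beads 1 to 4 at (224,230), (245,223), (257,208) and (259,186). The pot is at (236,205) and the tub at (276,246). In the side view, the blue beads run from about (291,232) for the largest to (250,212) for the smallest.

```bash
cat > h.py <<'E'
from station import arm
import numpy as np, cv2
from scipy.spatial.transform import Rotation as Ro
def K(m):
    f=210/np.tan(np.radians(m["fovy"]/2)); return np.array([[f,0,m["cx"]],[0,f,m["cy"]],[0,0,1.]])
def rays(m,px):
    u=cv2.undistortPoints(np.array(px,float).reshape(-1,1,2),K(m),m["D"]).reshape(-1,2)
    d=np.c_[u,np.ones(len(u))]@m["pose"][:3,:3].T
    return m["pose"][:3,3],d/np.linalg.norm(d,axis=1,keepdims=True)
def onz(m,px,z):
    o,d=rays(m,px); return o+d*((np.array(z)-o[2])/d[:,2])[:,None]
def proj(m,P):
    T=np.linalg.inv(m["pose"]); p=cv2.projectPoints(np.array(P,float),cv2.Rodrigues(T[:3,:3])[0],T[:3,3],K(m),m["D"])[0]
    return p.reshape(-1,2)
def shift(target,s=None):
    s=s or arm.get_state(); R=Ro.from_euler("xyz",s["ee_rot"])
    return R.inv().apply(np.array(target)-s["eef_pos"])/0.1
BX=np.array([[-22,-84],[14,-30],[14,30],[-22,84]])/1000
DIA=np.array([40,33,26,20])/1000
E
python3 - <<'E'
from h import *
m=arm.camera_model("top")
P=onz(m,[(224,230),(245,223),(257,208),(259,186)],[.095,.092,.088,.085]);print(P)
A=P[:,:2]; a=A-A.mean(0); b=BX-BX.mean(0)
yaw=np.arctan2((b[:,0]*a[:,1]-b[:,1]*a[:,0]).sum(),(b*a).sum());R=np.array([[np.cos(yaw),-np.sin(yaw)],[np.sin(yaw),np.cos(yaw)]])
t=A.mean(0)-R@BX.mean(0);print(yaw,t,np.c_[(BX@R.T+t)-A])
s=arm.get_state();w=arm.camera_model("wrist");print(w["fovy"],np.linalg.inv(np.block([[Ro.from_euler("xyz",s["ee_rot"]).as_matrix(),s["eef_pos"][:,None]],[np.zeros((1,3)),1]]))@w["pose"])
print(Ro.from_euler("xyz",s["ee_rot"]).as_matrix(),shift([t[0]-.05,t[1],.33]))
E
```

```text
[[0.48067951 0.14563654 0.095     ]
 [0.50123264 0.08363312 0.092     ]
 [0.54589782 0.04803417 0.088     ]
 [0.61199991 0.04200145 0.085     ]]
-2.2405276539399988 [0.53246937 0.07669037] [[-4.08111916e-04  4.46701286e-04]
 [-9.73784962e-04  7.04666100e-04]
 [ 1.40035234e-03 -9.42902811e-04]
 [-1.84554660e-05 -2.08464574e-04]]
63.777652773299664 [[-3.27903527e-04 -9.68801150e-01 -2.47839110e-01  6.61656715e-02]
 [ 9.99999484e-01 -5.56056867e-04  8.50572674e-04 -6.13781853e-04]
 [-9.61848424e-04 -2.47838703e-01  9.68800832e-01 -1.73883163e-01]
 [ 0.00000000e+00  0.00000000e+00  0.00000000e+00  1.00000000e+00]]
[[-9.26520735e-01 -3.76243135e-01 -6.57114653e-04]
 [-3.76243684e-01  9.26519893e-01  1.25620526e-03]
 [ 1.36191192e-04  1.41113546e-03 -9.99998995e-01]] [-4.75826992  5.64272682 -1.19130385]
```

Call:
arm_command --series '[0, 0, 0, -0.3, 0.3, -0.6, 0, 0, 0, 0, -0.6, 0.6, -1, 0, 0, 0, 0, -0.8, 0.9, -1, 0, 0, 0, 0, -0.8, 0.9, -1, 0]' --force 10

```text
t: 0.6
eef_pos: [0.295, -0.51, 0.3126]
ee_rot: [-3.139, 0.002, -2.753]
force: [-0.2, 0.1, -0.2]
width: 0.0535
gripper_force: 0.0
```

Call:
arm_command --series '[0, 0, 0, -0.4, 0.45, -0.1, 0, 0, 0, 0, -0.8, 0.9, -0.2, 0, 0, 0, 0, -0.8, 0.9, -0.2, 0]'

```text
t: 0.98
eef_pos: [0.3357, -0.3963, 0.3319]
ee_rot: [-3.14, 0.001, -2.752]
force: [0.3, -0.5, 0.1]
width: 0.0232
gripper_force: 0.0
```

Call:
arm_command --series '[0, 0, 0, -0.4, 0.45, 0, 0, 0, 0, 0, -0.8, 0.9, 0, 0, 0, 0, 0, -0.8, 0.9, 0, 0]'

```text
t: 1.35
eef_pos: [0.3758, -0.2827, 0.3307]
ee_rot: [3.141, 0.0, -2.751]
force: [0.4, -0.3, 0.4]
width: 0.0003
gripper_force: 0.0
```

Call:
arm_command --series '[0, 0, 0, -0.4, 0.45, 0, 0, 0, 0, 0, -0.8, 0.9, 0, 0, 0, 0, 0, -0.8, 0.9, 0, 0]'

```text
t: 1.72
eef_pos: [0.4161, -0.1696, 0.3304]
ee_rot: [3.141, -0.001, -2.752]
force: [0.4, -0.5, 0.3]
width: 0.0003
gripper_force: 0.0
```

Call:
arm_command --series '[0, 0, 0, -0.4, 0.45, 0, 0, 0, 0, 0, -0.8, 0.9, 0, 0, 0, 0, 0, -0.8, 0.9, 0, 0]'

```text
t: 2.1
eef_pos: [0.4564, -0.0566, 0.3301]
ee_rot: [3.141, -0.002, -2.753]
force: [0.5, 0.0, -0.5]
width: 0.0004
gripper_force: 0.0
```

Call:
arm_command --series '[0, 0, 0, -0.4, 0.45, 0, 0, 0, 0, 0, -0.8, 0.9, 0, 0, 0, 0, 0, -0.8, 0.9, 0, 0, 0, 0, 0, -0.8, 0.9, 0, 0]'

```text
t: 2.6
eef_pos: [0.4957, 0.054, 0.3304]
ee_rot: [-3.141, -0.002, -2.757]
force: [-0.3, 0.0, -0.5]
width: 0.0001
gripper_force: 0.0
```

Run:
```python
from h import *
s=arm.get_state();print(s["t"],s["eef_pos"],s["ee_rot"],s["q"],s["width"],s["force"])
m=arm.camera_model("wrist");f=arm.grab_frame("wrist");cv2.imwrite("pics/w1.png",f);np.save("w1.npy",m["pose"]);print(m["D"],m["cx"],m["cy"])
```

```text
2.6 [0.49565779 0.0539824  0.33035913] [-3.14116706e+00 -1.62446190e-03 -2.75682307e+00] [ 5.03547232e-01  5.94264325e-03 -1.59683986e-01  2.33230370e-04
 -1.40683315e+00 -1.68961189e+00] 6.854565773437439e-05 [-0.31101407  0.02685644 -0.45950745]
[-0.05510743  0.          0.          0.          0.        ] 275.3185246047486 213.15274547921095
```

View pics/w1.png

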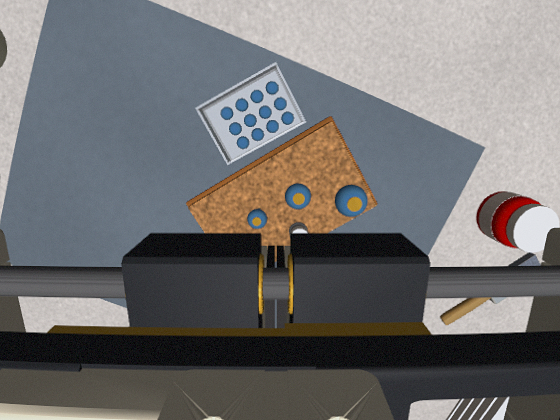

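The wrist view shows bead 1 at (351,201), bead 2 at (298,196) and bead 3 at (257,219). Bead 4 and part of the pot are hidden by the gripper. I'll shift 80 mm along tool −x to get a second, full view.

Call:
arm_command --series '[0, 0, 0, -0.4, -0.1, 0, 0, 0, 0, 0, -0.9, -0.2, 0, 0, 0, 0, 0, -0.9, -0.2, 0, 0, 0, 0, 0, -0.9, -0.2, 0, 0, 0, 0, 0, -0.9, -0.2, 0, 0]'

```text
t: 3.28
eef_pos: [0.5858, 0.0698, 0.3318]
ee_rot: [-3.142, 0.001, -2.757]
force: [0.6, -0.0, -0.7]
width: 0.0006
gripper_force: 0.0
```

Run:
```python
from h import *
m=arm.camera_model("wrist");f=arm.grab_frame("wrist");cv2.imwrite("pics/w2.png",f);np.save("w2.npy",m["pose"])
```

```text
(no output)
```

View pics/w2.png

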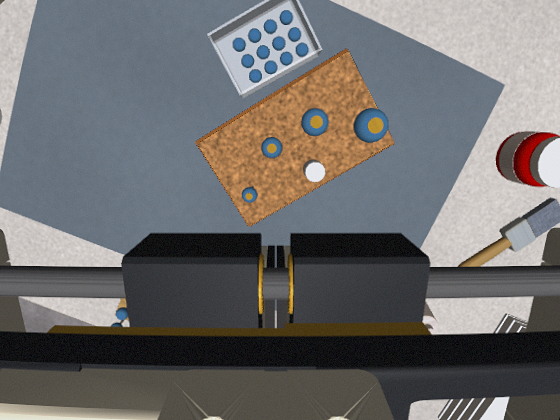

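The second wrist view shows all the brass dots: bead 1 at (376,126), bead 2 at (316,122), bead 3 at (272,148) and bead 4 at (249,195). The pot cap is at (315,171). Next I fit the stand pose and bead heights jointly from all the views.

```bash
cat > fit.py <<'E'
from h import *
from scipy.optimize import least_squares
def cent(img,uv,r,kind):
    u,v=uv; x0,y0=int(u-r),int(v-r); c=img[y0:y0+2*r+1,x0:x0+2*r+1]
    h=cv2.cvtColor(c,cv2.COLOR_BGR2HSV)
    blue=((h[...,0]>95)&(h[...,0]<120)&(h[...,1]>120))
    if kind=="dot":
        g=((h[...,0]>12)&(h[...,0]<28)&(h[...,1]>100)&(h[...,2]>80)); mk=g.astype(np.uint8)
    else: mk=cv2.morphologyEx(blue.astype(np.uint8),cv2.MORPH_CLOSE,np.ones((5,5),np.uint8))
    n,l,st,ce=cv2.connectedComponentsWithStats(mk)
    if kind=="dot": i=1+np.argmin(np.linalg.norm(ce[1:]-r,axis=1)+100*(st[1:,4]<8))
    else: i=1+np.argmax(st[1:,4])
    return ce[i]+[x0,y0],st[i,4]
def cam(n,p=None):
    m=arm.camera_model(n)
    if p: m["pose"]=np.load(p)
    return m
views=[("w1",cam("wrist","w1.npy"),"dot",{0:(354,204),1:(299,199),2:(257,220)},9),
("w2",cam("wrist","w2.npy"),"dot",{0:(376,126),1:(316,122),2:(272,148),3:(249,195)},8),
("side0",cam("side"),"ball",{0:(291,232),1:(287,222),2:(272,215),3:(250,212)},7),
("top0",cam("top"),"ball",{0:(224,230),1:(245,223),2:(257,208),3:(259,186)},8)]
obs=[]
for n,m,k,d,r in views:
    img=cv2.imread(f"pics/{n}.png")
    for i,uv in d.items():
        c,a=cent(img,uv,r,k); print(n,i,c.round(1),a); obs.append((n,m,k,i,c))
def pts(p):
    c,s=np.cos(p[2]),np.sin(p[2]); return BX@np.array([[c,s],[-s,c]])+p[:2], p[3:7]
def res(p):
    xy,z=pts(p); out=[]
    for n,m,k,i,c in obs:
        P=[*xy[i],z[i]-(0 if k=="dot" else DIA[i]/2)]
        out.append(proj(m,[P])[0]-c)
    return np.array(out)
sol=least_squares(lambda p:res(p).ravel(),[.532,.077,-2.24,.115,.11,.1,.095],loss="soft_l1")
xy,z=pts(sol.x)
print(sol.x); print(np.c_[xy,z],"underside above cork",z-DIA-.03)
for o,e in zip(obs,res(sol.x)): print(o[0],o[3],e.round(2))
np.save("beads.npy",np.c_[xy,z])
E
python3 fit.py
```

```text
w1 0 [354.2 203.7] 159
w1 1 [298.3 198.3] 107
w1 2 [256.3 221. ] 58
w2 0 [375. 125.] 187
w2 1 [316.  121.5] 118
w2 2 [271.2 148. ] 65
w2 3 [248.6 195.8] 35Traceback (most recent call last):
  File "fit.py", line 26, in <module>
    c,a=cent(img,uv,r,k); print(n,i,c.round(1),a); obs.append((n,m,k,i,c))
        ~~~~^^^^^^^^^^^^
  File "fit.py", line 12, in cent
    else: i=1+np.argmax(st[1:,4])
              ~~~~~~~~~^^^^^^^^^^
    return _wrapfunc(a, 'argmax', axis=axis, out=out, **kwds)
    return bound(*args, **kwds)
ValueError: attempt to get argmax of an empty sequence
```

Run:
```python
import cv2,numpy as np
s=cv2.imread("pics/side0.png")[200:260,230:310]; t=cv2.imread("pics/top0.png")[165:245,200:290]
h=lambda c,k:cv2.resize(c,None,fx=k,fy=k,interpolation=cv2.INTER_CUBIC)
a=h(s,5);b=h(t,4)  # 400x300, 360x320
o=np.zeros((320,760,3),np.uint8);o[:300,:400]=a;o[:,400:]=b
cv2.imwrite("pics/c.png",o)
H=cv2.cvtColor(cv2.imread("pics/side0.png"),cv2.COLOR_BGR2HSV)
for p in [(291,232),(287,222),(272,215),(250,212),(240,225),(215,230)]:print(H[p[1],p[0]])
```

```text
[105  98 133]
[104  97 129]
[104  96 128]
[103  94 122]
[ 14  49 130]
[103  30 120]
```

View pics/c.png

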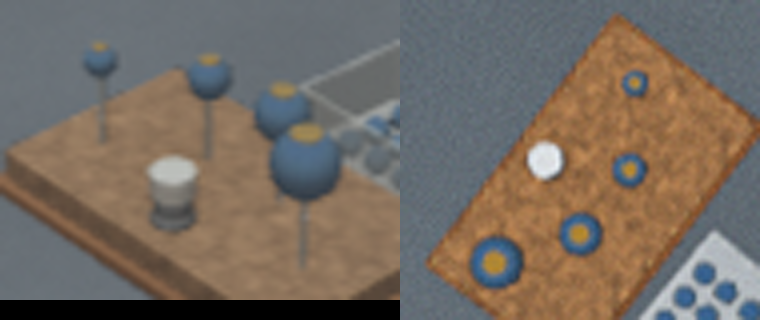

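The enlarged crops show side-view ball centres for beads 1 to 4 at (290.8,232.2), (286.2,221.7), (271.6,214.9) and (249.6,211.6). The top-view dots are at (223.4,230.3), (244.6,223.1), (256.9,207.1) and (258.4,185.4). I'll use these picks in the fit.

```bash
python3 - <<'E'
s=open("fit.py").read()
s=s.replace('{0:(291,232),1:(287,222),2:(272,215),3:(250,212)},7)','{0:(290.8,232.2),1:(286.2,221.7),2:(271.6,214.9),3:(249.6,211.6)},0)')
s=s.replace('"ball",{0:(224,230),1:(245,223),2:(257,208),3:(259,186)},8)','"dot",{0:(223.4,230.3),1:(244.6,223.1),2:(256.9,207.1),3:(258.4,185.4)},0)')
s=s.replace('220)},9)','220)},12)').replace('195)},8)','195)},12)').replace('h[...,1]>100','h[...,1]>145')
s=s.replace('c,a=cent(img,uv,r,k)','c,a=cent(img,uv,r,k) if r else (np.array(uv),0)')
open("fit.py","w").write(s)
E
python3 fit.py
```

```text
w1 0 [354.1 203.7] 149
w1 1 [298.2 198.3] 94
w1 2 [256.2 221. ] 48
w2 0 [375.1 125. ] 178
w2 1 [316.  121.5] 109
w2 2 [271.2 147.8] 61
w2 3 [248.6 195.7] 29
side0 0 [290.8 232.2] 0
side0 1 [286.2 221.7] 0
side0 2 [271.6 214.9] 0
side0 3 [249.6 211.6] 0
top0 0 [223.4 230.3] 0
top0 1 [244.6 223.1] 0
top0 2 [256.9 207.1] 0
top0 3 [258.4 185.4] 0
[ 0.53356154  0.07842298 -2.22403582  0.11916324  0.10702493  0.09852934
  0.09707784]
[[0.4802263  0.14694562 0.11916324]
 [0.5012293  0.08553818 0.10702493]
 [0.54887645 0.04907245 0.09852934]
 [0.61363832 0.04484158 0.09707784]] underside above cork [0.04916324 0.04402493 0.04252934 0.04707784]
w1 0 [-0.06  0.02]
w1 1 [0.06 0.25]
w1 2 [-0.25  0.1 ]
w2 0 [-0.03 -0.26]
w2 1 [ 0.02 -0.26]
w2 2 [-0.17 -0.1 ]
w2 3 [-0.29 -0.02]
side0 0 [0.19 0.03]
side0 1 [0.15 0.21]
side0 2 [0.09 0.12]
side0 3 [0.33 0.09]
top0 0 [-0.66 -0.15]
top0 1 [-0.52 -0.18]
top0 2 [-0.35 -0.27]
top0 3 [-0.45 -0.33]
```

The fit is consistent: every residual is under 0.7 px, and the undersides come out 42–49 mm above the cork, inside the stated 38–52 mm. Next is the approach to bead 1.

```bash
cat > go.py <<'E'
import sys; from h import *
i=int(sys.argv[1])-1; B=np.load("beads.npy"); s=arm.get_state()
print(s["t"],s["eef_pos"],s["ee_rot"],"contact TCP",B[i]+[0,0,.022],"shift to contact/0.1m",shift(B[i]+[0,0,.022],s).round(3))
E
python3 go.py 1
```

```text
3.325 [0.58578691 0.07013974 0.33193989] [ 3.14158021e+00  1.49163878e-03 -2.75624240e+00] contact TCP [0.4802263  0.14694562 0.14116324] shift to contact/0.1m [0.692 1.108 1.907]
```

Call:
arm_command --series '[0, 0, 0, 0.35, 0.5, 0.2, 0, 0, 0, 0, 0.69, 1, 0.6, 0, 0, 0, 0, 0.69, 1, 1, 0, 0, 0, 0, 0.69, 1, 1, 0]'

```text
t: 3.82
eef_pos: [0.4822, 0.1368, 0.2295]
ee_rot: [-3.141, -0.004, -2.754]
force: [-0.5, -0.1, 0.5]
width: 0.0003
gripper_force: 0.0
```

Call:
arm_command --series '[0, 0, 0, 0, 0.11, 0.3, 0, 0, 0, 0, 0, 0.11, 0.6, 0, 0, 0, 0, 0, 0.11, 0.75, 0, 0, 0, 0, 0, 0.11, 0.75, 0, 0, 0, 0, 0, 0.11, 0.75, 0, 0, 0, 0, 0, 0.11, 0.75, 0]'

```text
t: 4.58
eef_pos: [0.4814, 0.1481, 0.1571]
ee_rot: [3.141, 0.002, -2.756]
force: [0.3, -0.4, 0.3]
width: 0.0008
gripper_force: 0.0
```

```bash
python3 go.py 1
```

```text
4.575 [0.48143246 0.14805477 0.15714262] [ 3.14131717e+00  1.84407241e-03 -2.75581312e+00] contact TCP [0.4802263  0.14694562 0.14116324] shift to contact/0.1m [ 0.016 -0.006  0.16 ]
```

Call:
arm_command --series '[0, 0, 0, 0, 0, 0.07, 0, 0, 0, 0, 0, 0, 0.12, 0, 0, 0, 0, 0, 0, 0.14, 0, 0, 0, 0, 0, 0, 0.15, 0, 0, 0, 0, 0, 0, 0.16, 0, 0, 0, 0, 0, 0, 0.16, 0]'

```text
t: 5.32
eef_pos: [0.4807, 0.1478, 0.14]
ee_rot: [3.142, 0.0, -2.756]
force: [-0.2, -0.3, 1.3]
width: 0.001
gripper_force: 0.0
```

Call:
arm_command --series '[0, 0, 0, 0, 0, 0.01, 0, 0, 0, 0, 0, 0, 0.01, 0]'

```text
t: 5.58
eef_pos: [0.4807, 0.1478, 0.1389]
ee_rot: [3.142, -0.0, -2.756]
force: [0.4, 1.1, 0.0]
width: 0.0004
gripper_force: 0.0
```

Call:
arm_command --series '[0, 0, 0, 0, 0, 0.01, 0, 0, 0, 0, 0, 0, 0.01, 0]'

```text
t: 5.82
eef_pos: [0.4807, 0.1477, 0.1379]
ee_rot: [-3.142, -0.0, -2.756]
force: [-0.3, -0.2, -0.5]
width: 0.0008
gripper_force: 0.0
```

```bash
cat > f.py <<'E'
from h import *
F=[];Z=[]
for k in range(12):
    im=arm.grab_frame("side"); s=arm.get_state(); F.append(s["force"]);Z.append(s["eef_pos"])
print(s["t"],np.mean(F,0).round(2),np.std(F,0).round(2),np.mean(Z,0).round(4))
cv2.imwrite("pics/s_%d.png"%(s["t"]*100),cv2.resize(im[170:270,220:320],None,fx=5,fy=5,interpolation=cv2.INTER_CUBIC))
E
python3 f.py; ls pics
```

```text
6.425 [ 0.24  0.18 -0.29] [0.51 0.67 0.51] [0.4807 0.1478 0.138 ]
c.png
s_642.png
side0.png
top0.png
w1.png
w2.png
```

View pics/s_642.png

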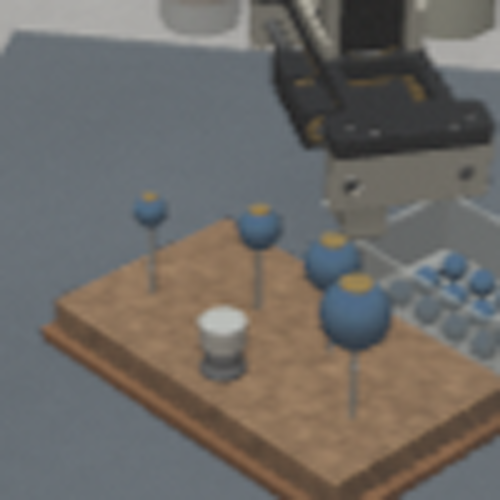

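The fingertip shows at crop (362,235), about 10 px above the dot on bead 1 at (355,283), so there is no contact yet. I'll project the expected tip position into this view.

Run:
```python
from h import *
m=arm.camera_model("side");s=arm.get_state();R=Ro.from_euler("xyz",s["ee_rot"]).as_matrix();p=s["eef_pos"]
for d in [-.066,-.044,0,.022]:
    print(d,((proj(m,[p+R@[0,0,d]])[0]-[220,170])*5).round(0))
for y in (-.02,.02):
  for x in (-.0095,.0095): print(x,y,((proj(m,[p+R@[x,y,.022]])[0]-[220,170])*5).round(0))
print(((proj(m,[np.load("beads.npy")[0]])[0]-[220,170])*5).round(0))
w=arm.camera_model("wrist");print(proj(w,[p+R@[0,0,.022],p,np.load("beads.npy")[0]]))
print(s["q"])
```

```text
-0.066 [360. 140.]
-0.044 [359. 178.]
0 [356. 250.]
0.022 [355. 285.]
-0.0095 -0.02 [328. 267.]
0.0095 -0.02 [363. 263.]
-0.0095 0.02 [347. 308.]
0.0095 0.02 [382. 304.]
[356. 280.]
[[276.09625694 238.54763358]
 [276.22202686 251.41274423]
 [275.14975219 239.07069269]]
[ 6.89526108e-01  1.38643877e-01 -4.64659802e-01  7.98713683e-06
 -9.67517086e-01 -1.87451480e+00]
```

Run:
```python
from h import *
a=arm.grab_frame("side")[130:260,240:360];w=arm.grab_frame("wrist")
b=cv2.resize(a,None,fx=4,fy=4,interpolation=cv2.INTER_CUBIC)
c=cv2.resize(w[90:350,190:360],None,fx=1.85,fy=2,interpolation=cv2.INTER_CUBIC)
o=np.hstack([b,c[:520,:314]]);print(o.shape);cv2.imwrite("pics/g.png",o)
```

```text
(520, 794, 3)
```

View pics/g.png

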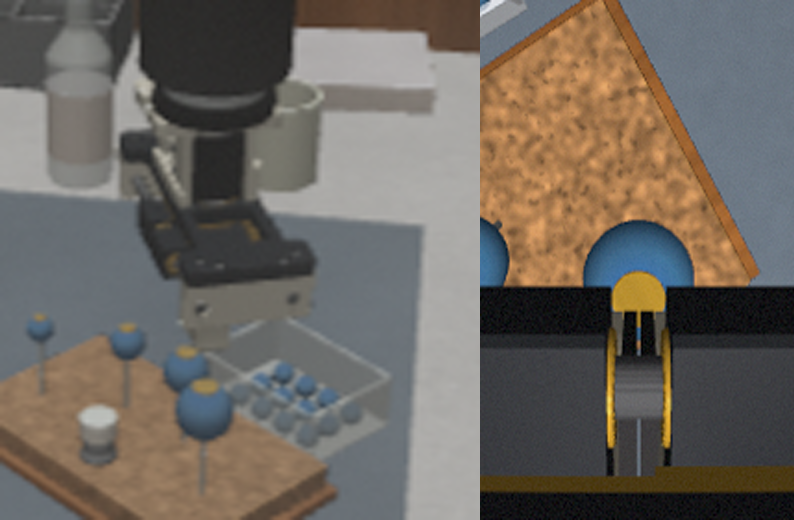

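The wrist view shows the shut fingers centred on the brass dot at crop (638,290). In the side view the finger nub ends at crop (208,345), clearly short of the dot at (205,388), by an estimated 33–45 mm. The shut fingers evidently end further back than expected, so I'll descend in small monitored steps.

Call:
arm_command --series '[0, 0, 0, 0, 0, 0.03, 0, 0, 0, 0, 0, 0, 0.06, 0, 0, 0, 0, 0, 0, 0.06, 0]'

```text
t: 6.9
eef_pos: [0.4805, 0.1476, 0.1316]
ee_rot: [-3.141, -0.001, -2.756]
force: [0.2, 0.0, 0.8]
width: 0.0005
gripper_force: 0.0
```

```bash
sed -i 's/range(12)/range(8)/; s/im\[170:270,220:320\],None,fx=5,fy=5/im[150:250,230:330],None,fx=5,fy=5/' f.py
cat >> f.py <<'E'
h=cv2.cvtColor(im,cv2.COLOR_BGR2HSV)
from itertools import product
r=[(x,y) for y,x in product(range(205,240),range(235,300)) if 12<h[y,x,0]<26 and h[y,x,1]>110 and h[y,x,2]>90]
print("gold px",len(r)); 
B=np.load("beads.npy");m=arm.camera_model("side")
for i,p in enumerate(proj(m,B)):
    q=np.array([a for a in r if np.hypot(*(a-p))<5]); print(i+1,p.round(1),len(q),q.mean(0).round(2) if len(q) else None)
E
python3 f.py
```

```text
7.3 [ 0.19 -0.3  -0.01] [0.33 0.62 0.36] [0.4807 0.1478 0.132 ]
gold px 14
1 [291.2 225.9] 9 [290.78 226.44]
2 [286.5 216.9] 2 [285.5 218. ]
3 [271.7 211.2] 2 [271.5 212. ]
4 [249.9 208.7] 0 None
```

Call:
arm_command --series '[0, 0, 0, 0, 0, 0.03, 0, 0, 0, 0, 0, 0, 0.06, 0, 0, 0, 0, 0, 0, 0.06, 0]'

```text
t: 7.68
eef_pos: [0.4805, 0.1476, 0.1256]
ee_rot: [-3.141, -0.001, -2.756]
force: [-0.4, 0.5, -0.0]
width: 0.0003
gripper_force: 0.0
```

```bash
python3 f.py|head -4
```

```text
8.075 [ 0.33 -0.08 -0.01] [0.38 0.47 0.44] [0.4807 0.1478 0.126 ]
gold px 15
1 [291.2 225.9] 9 [290.78 226.44]
2 [286.5 216.9] 2 [285.5 218. ]
```

Call:
arm_command --series '[0, 0, 0, 0, 0, 0.03, 0, 0, 0, 0, 0, 0, 0.05, 0, 0, 0, 0, 0, 0, 0.05, 0]'

```text
t: 8.45
eef_pos: [0.4805, 0.1477, 0.1207]
ee_rot: [-3.141, -0.001, -2.756]
force: [0.2, 0.3, 0.1]
width: 0.0002
gripper_force: 0.0
```

```bash
python3 f.py|head -4; ls pics
```

```text
8.85 [-0.1   0.21  0.13] [0.39 0.53 0.27] [0.4807 0.1478 0.121 ]
gold px 11
1 [291.2 225.9] 8 [290.5 226.5]
2 [286.5 216.9] 0 None
c.png
g.png
s_642.png
s_730.png
s_807.png
s_885.png
side0.png
top0.png
w1.png
w2.png
```

View pics/s_885.png

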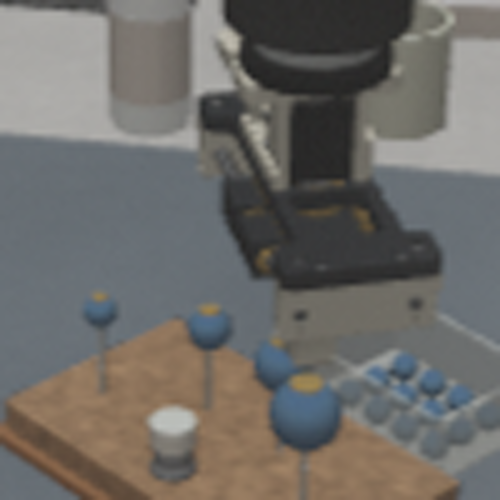

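The finger nub now ends at crop (312,358) and partly hides bead 2 behind it. The dot on bead 1 at (307,384) is still about 26 crop px lower, so I estimate 16–20 mm left to descend.

Run:
```python
from h import *
m=arm.camera_model("side")
o,d=rays(m,[(312/5+230-.4,358/5+150-.4)])
for y in (.10,.12,.148,.158,.168):
    print(y,(o+d[0]*(y-o[1])/d[0][1]).round(4))
```

```text
0.1 [0.4839 0.1    0.104 ]
0.12 [0.4816 0.12   0.1168]
0.148 [0.4785 0.148  0.1348]
0.158 [0.4773 0.158  0.1412]
0.168 [0.4762 0.168  0.1476]
```

Call:
arm_command --series '[0, 0, 0, 0, 0, 0.03, 0, 0, 0, 0, 0, 0, 0.06, 0, 0, 0, 0, 0, 0, 0.06, 0]'

```text
t: 9.22
eef_pos: [0.4805, 0.1476, 0.1146]
ee_rot: [-3.141, -0.001, -2.756]
force: [-0.2, -0.9, 0.5]
width: 0.0007
gripper_force: 0.0
```

```bash
python3 f.py|head -3
```

```text
9.625 [ 0.02  0.23 -0.04] [0.61 0.45 0.26] [0.4807 0.1478 0.115 ]
gold px 11
1 [291.2 225.9] 8 [290.5 226.5]
```

Call:
arm_command --series '[0, 0, 0, 0, 0, 0.03, 0, 0, 0, 0, 0, 0, 0.05, 0, 0, 0, 0, 0, 0, 0.05, 0]'

```text
t: 10.0
eef_pos: [0.4805, 0.1477, 0.1097]
ee_rot: [-3.141, -0.001, -2.756]
force: [-0.9, -0.4, 0.6]
width: 0.0005
gripper_force: 0.0
```

```bash
python3 f.py|head -3
```

```text
10.4 [-0.2  -0.25  0.18] [0.35 0.39 0.49] [0.4807 0.1478 0.11  ]
gold px 4
1 [291.2 225.9] 0 None
```

Call:
arm_command --series '[0, 0, 0, 0, 0, 0.02, 0, 0, 0, 0, 0, 0, 0.04, 0, 0, 0, 0, 0, 0, 0.04, 0]'

```text
t: 10.78
eef_pos: [0.4805, 0.1477, 0.1057]
ee_rot: [-3.142, -0.0, -2.756]
force: [-0.7, -0.1, 0.7]
width: 0.0002
gripper_force: 0.0
```

```bash
python3 f.py|head -3
```

```text
11.175 [-0.14  0.05  0.11] [0.59 0.64 0.51] [0.4807 0.1478 0.106 ]
gold px 5
1 [291.2 225.9] 0 None
```

Call:
arm_command --series '[0, 0, 0, 0, 0, 0.01, 0, 0, 0, 0, 0, 0, 0.02, 0, 0, 0, 0, 0, 0, 0.02, 0]'

```text
t: 11.55
eef_pos: [0.4806, 0.1477, 0.1038]
ee_rot: [-3.142, -0.0, -2.756]
force: [0.5, 0.3, -1.1]
width: 0.0004
gripper_force: 0.0
```

```bash
python3 f.py|head -1;ls -t pics|head -1
```

```text
11.95 [0.03 0.27 0.18] [0.41 0.42 0.56] [0.4807 0.1478 0.104 ]
s_1195.png
```

View pics/s_1195.png

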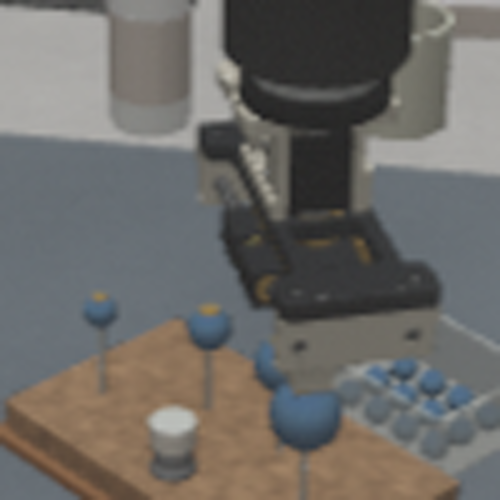

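The nub now hides the brass dot: its bottom edge is at crop (310,388) and the ball's top is around y=378. Only a few millimetres remain, and bead 1 is still in place.

Call:
arm_command --series '[0, 0, 0, 0, 0, 0.01, 0, 0, 0, 0, 0, 0, 0.02, 0, 0, 0, 0, 0, 0, 0.03, 0, 0, 0, 0, 0, 0, 0.03, 0]'

```text
t: 12.45
eef_pos: [0.4808, 0.1478, 0.1009]
ee_rot: [-3.142, 0.0, -2.756]
force: [-0.7, 0.6, 1.1]
width: 0.0005
gripper_force: 0.5
```

```bash
sed -i 's/range(8)/range(7)/' f.py; python3 f.py|head -1
```

```text
12.8 [0.4  0.01 0.24] [0.54 0.76 0.45] [0.4807 0.1478 0.1009]
```

Call:
arm_command --series '[0, 0, 0, 0, 0, 0.01, 0, 0, 0, 0, 0, 0, 0.02, 0, 0, 0, 0, 0, 0, 0.02, 0]'

```text
t: 13.18
eef_pos: [0.4808, 0.1478, 0.0989]
ee_rot: [3.142, 0.0, -2.756]
force: [1.0, -0.1, 0.8]
width: 0.0002
gripper_force: 0.5
```

```bash
python3 f.py|head -1
```

```text
13.525 [0.26 0.51 0.6 ] [0.57 0.45 0.57] [0.4807 0.1478 0.0989]
```

```bash
cat > d.py <<'E'
from h import *
# ball displacement in the side view: match lower half of each ball against the start picture
import sys
B=np.load("beads.npy");m=arm.camera_model("side");ref=cv2.imread("pics/side0.png")
G=[];F=[]
ims=[]
for k in range(6):
    ims.append(arm.grab_frame("side").astype(float)); s=arm.get_state();G.append(s["gripper_force"]);F.append(s["force"][2])
im=np.mean(ims,0).astype(np.float32)
up=lambda a:cv2.resize(a.astype(np.float32),None,fx=10,fy=10,interpolation=cv2.INTER_CUBIC)
for i in map(int,sys.argv[1:]):
    c=proj(m,[B[i-1]-[0,0,DIA[i-1]/2]])[0]; r=DIA[i-1]/2/.0029
    x0,x1,y0,y1=int(c[0]-r-2),int(c[0]+r+3),int(c[1]+0.15*r),int(c[1]+r+3)
    t=up(ref[y0:y1,x0:x1]); w=up(im[y0-4:y1+5,x0-3:x1+3])
    _,v,_,l=cv2.minMaxLoc(cv2.matchTemplate(w,t,cv2.TM_CCOEFF_NORMED)); print("bead",i,"shift px",(l[0]-30)/10,(l[1]-40)/10,"score",round(v,3))
print(s["t"],"grip",np.round(G,2),"Fz",np.mean(F).round(2),s["eef_pos"].round(4),s["width"])
E
python3 d.py 1 3 4
```

```text
bead 1 shift px 0.0 1.3 score 0.983
bead 3 shift px 0.0 0.0 score 0.999
bead 4 shift px 0.0 0.0 score 0.997
13.825 grip [0.31 0.3  0.29 0.28 0.28 0.27] Fz 0.56 [0.4807 0.1477 0.0989] 0.0005052600406720585
```

Bead 1 has been touched. A pad force appeared (0.5, now about 0.3), and the ball moved 1.3 px, about 4 mm down. Contact came at TCP z of about 0.1035, so the tip offset is about −0.0155 m. I'll use that for the rest, lifting first.

Call:
arm_command --series '[0, 0, 0, 0, 0, -0.1, 0, 0, 0, 0, 0, 0, -0.4, 0, 0, 0, 0, 0, 0, -0.4, 0]'

```text
t: 14.2
eef_pos: [0.4821, 0.1486, 0.1416]
ee_rot: [3.141, 0.004, -2.755]
force: [0.0, -0.6, 0.0]
width: 0.0007
gripper_force: 0.0
```

```bash
sed -i 's/\.022/-.0155/g' go.py; python3 go.py 2; python3 d.py 1
```

```text
14.2 [0.48206266 0.1485731  0.1415952 ] [ 3.14091799  0.00419659 -2.75535061] contact TCP [0.5012293  0.08553818 0.09152493] shift to contact/0.1m [ 0.062 -0.656  0.5  ]
bead 1 shift px 0.0 1.3 score 0.984
14.5 grip [0. 0. 0. 0. 0. 0.] Fz -0.13 [0.4803 0.1475 0.1384] 0.0008717317214799128
```

Call:
arm_command --series '[0, 0, 0, 0.02, -0.35, 0, 0, 0, 0, 0, 0.04, -0.65, 0.1, 0, 0, 0, 0, 0.04, -0.65, 0.3, 0, 0, 0, 0, 0.04, -0.65, 0.4, 0, 0, 0, 0, 0.04, -0.65, 0.42, 0, 0, 0, 0, 0.04, -0.65, 0.44, 0, 0, 0, 0, 0.04, -0.65, 0.45, 0, 0, 0, 0, 0.04, -0.65, 0.46, 0]'

```text
t: 15.5
eef_pos: [0.5016, 0.0863, 0.0933]
ee_rot: [3.142, 0.001, -2.755]
force: [-0.4, 0.0, 0.9]
width: 0.0004
gripper_force: 0.0
```

```bash
python3 d.py 1 2; python3 go.py 2
```

```text
bead 1 shift px 0.0 1.3 score 0.984
bead 2 shift px 0.4 1.0 score 0.922
15.8 grip [0. 0. 0. 0. 0. 0.] Fz -0.5 [0.5015 0.0861 0.0931] 0.00033634665904782104
15.8 [0.50149432 0.0860756  0.0930642 ] [ 3.14156848e+00  1.54555596e-04 -2.75573861e+00] contact TCP [0.5012293  0.08553818 0.09152493] shift to contact/0.1m [ 0.004 -0.004  0.015]
```

Call:
arm_command --series '[0, 0, 0, 0, 0, 0.01, 0, 0, 0, 0, 0, 0, 0.01, 0]'

```text
t: 16.05
eef_pos: [0.5014, 0.086, 0.0919]
ee_rot: [-3.142, -0.0, -2.756]
force: [0.7, -0.0, 0.3]
width: 0.0006
gripper_force: 0.0
```

Call:
arm_command --series '[0, 0, 0, 0, 0, 0.01, 0, 0, 0, 0, 0, 0, 0.01, 0]'

```text
t: 16.3
eef_pos: [0.5014, 0.086, 0.0909]
ee_rot: [-3.142, -0.0, -2.756]
force: [0.4, -0.1, 0.2]
width: 0.0005
gripper_force: 0.0
```

Call:
arm_command --series '[0, 0, 0, 0, 0, 0.01, 0, 0, 0, 0, 0, 0, 0.01, 0]'

```text
t: 16.55
eef_pos: [0.5015, 0.086, 0.0899]
ee_rot: [-3.142, -0.0, -2.756]
force: [-0.2, -0.4, 0.7]
width: 0.0002
gripper_force: 0.1
```

Call:
arm_command --series '[0, 0, 0, 0, 0, 0.01, 0, 0, 0, 0, 0, 0, 0.01, 0]'

```text
t: 16.8
eef_pos: [0.5016, 0.0861, 0.089]
ee_rot: [-3.142, 0.0, -2.756]
force: [-0.3, -0.2, 0.8]
width: 0.0005
gripper_force: 0.6
```

```bash
python3 d.py 1 2 3
```

```text
bead 1 shift px 0.0 1.3 score 0.983
bead 2 shift px 0.3 1.1 score 0.935
bead 3 shift px 0.0 0.0 score 0.999
17.1 grip [0.54 0.55 0.56 0.57 0.58 0.59] Fz 1.33 [0.5015 0.0861 0.089 ] 0.0004281774900703443
```

Bead 2 has been touched: pad force about 0.6, Fz about 1.3 N, pushed around 1 mm. On to bead 3.

Call:
arm_command --series '[0, 0, 0, 0, 0, -0.25, 0, 0, 0, 0, -0.1, -0.2, -0.3, 0, 0, 0, 0, -0.3, -0.52, -0.3, 0, 0, 0, 0, -0.3, -0.52, -0.15, 0, 0, 0, 0, -0.3, -0.52, -0.02, 0, 0, 0, 0, -0.3, -0.52, 0.02, 0, 0, 0, 0, -0.3, -0.52, 0.03, 0, 0, 0, 0, -0.3, -0.52, 0.04, 0]'

```text
t: 18.1
eef_pos: [0.5489, 0.0495, 0.0853]
ee_rot: [-3.142, 0.001, -2.755]
force: [-0.7, 0.2, 0.6]
width: 0.0006
gripper_force: 0.0
```

```bash
sed -i 's/-\.0155/-.0166/g' go.py; python3 d.py 1 3 4; python3 go.py 3
```

```text
bead 1 shift px 0.0 1.3 score 0.984
bead 3 shift px 0.0 0.0 score 0.999
bead 4 shift px 0.0 0.0 score 0.997
18.4 grip [0. 0. 0. 0. 0. 0.] Fz 0.01 [0.549  0.0493 0.0852] 0.00048186821602875087
18.4 [0.54896583 0.04926023 0.08523966] [-3.14158542e+00  5.00397193e-04 -2.75569635e+00] contact TCP [0.54887645 0.04907245 0.08192934] shift to contact/0.1m [ 0.002 -0.001  0.033]
```

Call:
arm_command --series '[0, 0, 0, 0, 0, 0.01, 0, 0, 0, 0, 0, 0, 0.02, 0, 0, 0, 0, 0, 0, 0.02, 0]'

```text
t: 18.77
eef_pos: [0.5487, 0.0491, 0.0828]
ee_rot: [3.142, -0.0, -2.756]
force: [0.5, 0.5, 1.0]
width: 0.0006
gripper_force: 0.0
```

Call:
arm_command --series '[0, 0, 0, 0, 0, 0.01, 0, 0, 0, 0, 0, 0, 0.01, 0]'

```text
t: 19.02
eef_pos: [0.5488, 0.0491, 0.082]
ee_rot: [-3.142, 0.0, -2.756]
force: [-0.6, -0.7, 1.7]
width: 0.0006
gripper_force: 0.4
```

Call:
arm_command --series '[0, 0, 0, 0, 0, 0.01, 0, 0, 0, 0, 0, 0, 0.01, 0]'

```text
t: 19.27
eef_pos: [0.5488, 0.0492, 0.081]
ee_rot: [-3.142, 0.0, -2.756]
force: [-0.3, -0.5, 1.4]
width: 0.0008
gripper_force: 0.6
```

```bash
python3 d.py 1 3 4
```

```text
bead 1 shift px 0.0 1.3 score 0.984
bead 3 shift px 0.0 0.4 score 0.986
bead 4 shift px 0.0 0.0 score 0.997
19.575 grip [0.6  0.59 0.59 0.59 0.59 0.58] Fz 0.98 [0.5489 0.0492 0.081 ] 0.0001965000358486711
```

Bead 3 has been touched: pad force 0.6, Fz about 1 N, moved around 1 mm. Now bead 4.

Call:
arm_command --series '[0, 0, 0, 0, 0, -0.25, 0, 0, 0, 0, -0.2, -0.1, -0.3, 0, 0, 0, 0, -0.58, -0.28, -0.3, 0, 0, 0, 0, -0.58, -0.28, -0.2, 0, 0, 0, 0, -0.58, -0.28, -0.1, 0, 0, 0, 0, -0.58, -0.28, -0.05, 0, 0, 0, 0, -0.58, -0.28, -0.04, 0, 0, 0, 0, -0.58, -0.28, -0.03, 0]'

```text
t: 20.58
eef_pos: [0.6131, 0.0452, 0.0844]
ee_rot: [-3.141, 0.001, -2.755]
force: [-1.2, -0.0, 0.1]
width: -0.0
gripper_force: 0.0
```

```bash
python3 d.py 1 3 4; python3 go.py 4
```

```text
bead 1 shift px 0.0 1.3 score 0.984
bead 3 shift px 0.0 0.4 score 0.986
bead 4 shift px 0.0 0.0 score 0.997
20.875 grip [0. 0. 0. 0. 0. 0.] Fz 0.15 [0.6132 0.0451 0.0842] 0.00044415924628139037
20.875 [0.6132016  0.04508363 0.08421059] [-3.14157420e+00  4.11394250e-04 -2.75576708e+00] contact TCP [0.61363832 0.04484158 0.08047784] shift to contact/0.1m [-0.003 -0.004  0.037]
```

Call:
arm_command --series '[0, 0, 0, 0, 0, 0.01, 0, 0, 0, 0, 0, 0, 0.02, 0, 0, 0, 0, 0, 0, 0.03, 0, 0, 0, 0, 0, 0, 0.03, 0]'

```text
t: 21.38
eef_pos: [0.6131, 0.045, 0.081]
ee_rot: [-3.142, -0.0, -2.756]
force: [-0.2, -0.7, 0.4]
width: 0.0007
gripper_force: 0.4
```

Call:
arm_command --series '[0, 0, 0, 0, 0, 0.01, 0, 0, 0, 0, 0, 0, 0.01, 0]'

```text
t: 21.62
eef_pos: [0.6131, 0.045, 0.08]
ee_rot: [-3.142, 0.0, -2.756]
force: [-0.5, -0.3, 0.7]
width: 0.0002
gripper_force: 0.6
```

Call:
arm_command --series '[0, 0, 0, 0, 0, 0.01, 0, 0, 0, 0, 0, 0, 0.01, 0]'

```text
t: 21.88
eef_pos: [0.6131, 0.045, 0.0789]
ee_rot: [3.142, -0.0, -2.756]
force: [0.0, -0.2, -0.1]
width: 0.0002
gripper_force: 0.6
```

```bash
python3 d.py 1 3 4
```

```text
bead 1 shift px 0.0 1.3 score 0.984
bead 3 shift px 0.0 0.4 score 0.986
bead 4 shift px 0.0 0.8 score 0.982
22.175 grip [0.57 0.55 0.53 0.51 0.49 0.48] Fz 1.25 [0.6131 0.0451 0.0789] 0.0003948520852349324
```

All four beads have been touched. Now I lift clear and check.

Call:
arm_command --series '[0, 0, 0, 0, 0, -0.2, 0, 0, 0, 0, 0, 0, -0.6, 0, 0, 0, 0, 0, 0, -1, 0, 0, 0, 0, 0, 0, -1, 0, 0, 0, 0, 0, 0, -1, 0, 0, 0, 0, 0, 0, -1, 0]'

```text
t: 22.92
eef_pos: [0.6124, 0.0449, 0.1777]
ee_rot: [3.141, -0.002, -2.756]
force: [-0.1, 0.2, 0.1]
width: 0.0004
gripper_force: 0.0
```

```bash
python3 d.py 1 2 3 4; python3 -c "
from h import *
cv2.imwrite('pics/end.png',arm.grab_frame('side'))"
```

```text
bead 1 shift px 0.0 1.3 score 0.983
bead 2 shift px 0.3 1.1 score 0.936
bead 3 shift px 0.0 0.4 score 0.986
bead 4 shift px 0.0 0.8 score 0.983
23.225 grip [0. 0. 0. 0. 0. 0.] Fz -0.09 [0.613  0.045  0.1785] 0.00026771155485572166
```

View pics/end.png

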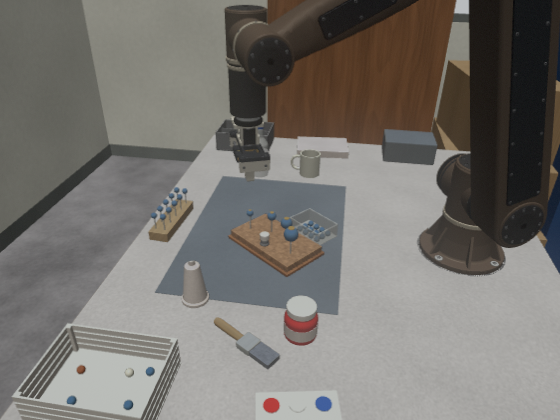

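The hand is well above the beads at about (250,175). All four beads still stand in the block, and the pot at (264,239), the tub and the other things are where they were.

```bash
python3 -c "
from station import arm
print(arm.job_done())"
```

```text
the job is handed in; nothing more can be done
None
```

I touched all four beads in order from largest to smallest, each pushed down by no more than about 4 mm in the side view, left everything else in place and the hand clear, and handed the job in at about 23 s of the 48 s; no verdict was returned.

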